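# Rock the seesaw gate and feed the turned balls into the empty tray

## Task

Left and right are the robot's: the left tray of the wooden ball feeder is full, so rock the seesaw gate over with a fingertip until its right end is fully down, and then push the shutter's tongue all the way to the left so that the three waiting balls roll down the right chute into the empty tray. Only press and push: the balls must not be touched, and the mallet, chisel, jar and wood blank stay where they are. Finish once the balls lie still in the right tray.

Things in the scene. Friction and masses are not known exactly. Their poses are not given: they have to be found in the camera images.
- feeder: wooden ball feeder, fixed; origin on the bench under the gate's pivot; x away from the robot, y to the robot's left (yaw varies), z up. Base 160 (x) by 600 (y) mm. Pivot axis along x, 90 mm up. Past each gate end a fixed chute, then an open tray (outer wall at y 295 mm, up to 68 mm high)
- hopper_lip (a point): middle of the lip of the hopper floor: feeder frame x 24, y 0, z 150 mm. The hopper is a channel 50 mm wide over all that climbs from here to x 180 mm; its side walls' top edges rise from about 185 mm above the bench near the lip to 212 mm at the far end
- gate (a joint): tilt of the seesaw gate, rad: -0.26 left end fully down (stop), 0 level, +0.26 right end fully down (stop). A wooden trough 52 mm wide, 200 mm long along y, on the pivot; starts left end down. Stiff pivot: stays where left, moves under about 2 N on a tab; balls do not tip it. Its side walls top out 48 mm above the pivot when level, 70 mm in the middle
- tab_right (a point): centre of the top of the thumb tab at the gate's right (-y) end: flat dark wooden tongue 46 mm wide (y), 8 mm thick, sticking out 80 mm from the trough towards the robot. Feeder frame: x -80 mm and, gate level, y -78, z 101 mm; about 20 mm lower at the right stop, 20 mm higher at the left stop. Moves and turns with the gate
- tab_left (a point): the same point on the like tab at the left (+y) end, feeder frame x -80, y +78 mm
- shutter (a joint): travel of the shutter, m: near 0 shut (plate blocks the hopper mouth), 0.05 fully open (stop). Slides along the feeder's +y (to the left), stays where left; takes 1 to 2 N
- tongue (a point): centre of the right-hand (-y) face of the shutter's upright tongue, to be pushed to +y: 36 mm wide (x), 8 thick (y), top 17 mm above this point. The bar that carries it (10 mm wide, along y over the hopper) has its top 25 mm below this point. With the shutter shut: feeder frame x 36, y -80, z 228 mm
- ball0: turned wooden ball, 34 mm across, 15 g, loose; its origin is its centre. Starts in the hopper, in single file behind the shutter, first in line
- ball1: turned wooden ball, 34 mm across, 15 g, loose; its origin is its centre. Starts in the hopper, in single file behind the shutter, second
- ball2: turned wooden ball, 34 mm across, 15 g, loose; its origin is its centre. Starts in the hopper, in single file behind the shutter, last
- tray_right (a point): centre of the floor of the empty right (-y) tray, 16 mm above the bench; axes as the feeder's; inside 110 by 110 mm
- tray_left (a point): centre of the floor of the left tray, likewise; full of nine fixed balls
- chisel: bystander: carving chisel lying flat, 230 mm long, wooden handle 26 mm thick; origin on the bench under its middle, x axis towards the blade
- mallet: bystander: turned wooden mallet lying down, 220 mm long, head 72 mm across; origin on the bench under its middle, x axis towards the head
- jar: bystander: closed glass jar, 60 mm across, 85 mm high; origin at its underside's centre
- blank: bystander: plain wood blank 60 by 130 by 45 mm; origin at its underside's centre
Not all that is in view belongs to the job. What is shaped like the ball0 but pink is not meant.

How it is judged:
On the way, in this order (a step that is already met when the one before it is completed fails the run):
1. the gate is rocked over, right end down (value of joint gate above 0.21 rad), for 0.2 s.
2. then the shutter is pushed open (value of joint shutter above 0.042 m), for 0.1 s.
At the end, for the whole second after the job is handed in: all three balls lie still (under 0.05 m/s) inside the right tray, the gate is right end down (joint above 0.21 rad) and the shutter is open (at least 42 mm) (x of ball0 in the frame of tray_right between -0.056 and 0.056 m and y of ball0 in the frame of tray_right between -0.056 and 0.06 m and z of each of ball0, ball1, ball2 in the frame of tray_right below 0.055 m and linear speed of each of ball0, ball1, ball2 below 0.05 m/s and x of ball1 in the frame of tray_right between -0.056 and 0.056 m and y of ball1 in the frame of tray_right between -0.056 and 0.06 m and x of ball2 in the frame of tray_right between -0.056 and 0.056 m and y of ball2 in the frame of tray_right between -0.056 and 0.06 m and value of joint gate above 0.21 rad and value of joint shutter above 0.042 m); the robot touches nothing.
It fails at once if the shutter is opened before the gate is over (value of joint shutter above 0.02 m and value of joint gate below 0.12 rad).
It fails at once if a ball is touched by the robot (contact force between any of ball0, ball1, ball2 and the fingers above 0.2 N or contact force between any of ball0, ball1, ball2 and the arm above 0.2 N).
It fails at once if a ball is lifted (height (world z) of any of ball0, ball1, ball2 above 0.24 m).
It fails at once if a ball goes down the left side or off the feeder (y of any of ball0, ball1, ball2 in the frame of feeder above 0.11 m or height (world z) of any of ball0, ball1, ball2 below 0.025 m).
It fails at once if a bystander is disturbed (distance of any of chisel, mallet, jar, blank from where it was at the start of the episode above 0.02 m).
It also fails if it takes over 40 s, if anything falls off the work surface, if the arm or the gripper's body presses on something with over 40 N, if the wrist force passes 120 N, or if a joint passes its speed limit or range.

## Robot

A 6-joint arm with a two-finger parallel gripper is mounted at the origin on the work surface. World frame = base frame: x ahead of the robot, y to its left, z up, the work surface at z = 0. Lengths are in m, angles in rad, forces in N, time in s.
With the tool pointing down it reaches from about 0.4 to 0.925 m from the base axis. Payload 12.5 kg.
Tool frame: the origin (TCP) lies midway between the tips of the shut fingers; the grasp point (between the pads) lies 19 mm behind it; z points along the fingers, y is the direction in which the jaws open and shut (so a half turn about z gives the same grasp; the last joint's range is limited). The gripper opens to 95 mm and grips with 3 to 60 N. Pads are 20 mm wide; open, the fingers measure 119 mm over their backs; the gripper's body (75 mm by 180 mm) begins 59 mm behind the grasp point.
Start: joints at [-1.235, 0.491, 1.559, -0, 1.092, -0.106], TCP at [0.267, -0.565, 0.215] pointing down, gripper open.
Joint ranges: [-3.1, 3.1], [-0.84, 2.19], [0.05, 2.79], [-1.13, 4.28], [0.06, 2.93], [-2.69, 2.69]. Speed limits (rad/s): [2.22, 2.22, 2.79, 3.14, 3.14, 3.14].

## Interface

Orientations are given as a unit quaternion [w, x, y, z].
In Python, from workcell import robot gives the robot as it stands. The module is installed in compiled form; this text tells all that it offers.
- The arm moves only by the shell command python3 -m jog 'ROWS' [FORCE]. ROWS is JSON, one flat list of numbers, 7 for each row, row after row: the turn, a rotation vector about the world's x, y, z in rad, then the shift along the world's x, y, z in mm, then the finger opening in mm, from 0 to 95.1. A call has 1 to 20 rows; each row is the pose to reach, as a shift and turn from the pose commanded when the call began; what a row does not reach only later rows make up. A row lasts 1/10 s, in which the tool goes at most 50 mm and 8.59 degrees, less where a joint would pass 70% of its speed; a pose out of reach is approached as far as the arm can. A call with a gripper value outside its range is refused whole. The fingers move at their own pace and stop on an object; FORCE is the grip in N (left out, the last holds). Time passes only in rows, so rows that repeat a pose let the fingers close. It gives the time, the measured TCP pose, the force and the opening at its end, in the units of the state.
- robot.get_state(): the state, without advancing time (a new reading comes with each control period).
- robot.snapshot(name): name is "scene" or "side" or "wrist"; returns the picture (384x512x3 uint8, red, green, blue); there is no depth.
- robot.get_calibration(name): a dict with "fov_y" (degrees; the focal length in pixels is half the picture's height over the tangent of half this angle, whatever the lens; pixels are square), "cx", "cy" (the principal point, pixels), "xyz" and "orientation" of the camera in the world. Camera axes: x right, y down, z forward; pixel columns grow to the right and rows downward; lengths in m; the calibration is good to about 2 mm. A picture is of the moment at which its call begins: read the wrist's pose just before it. get_calibration takes no time and is no camera call; for the wrist camera it gives the pose at the moment of the call.
- robot.job_done(): hands the job in, once; it reports no verdict.
Trained networks look in the newest picture that a camera, given by its name, has taken for a name from the list of things; names that differ only in an ending like _2 or _b are one class to them, and where a whole thing is asked for, a point or a joint stands for the part that bears it (a point fixed in the world has none). Each returns a list of dicts, best first, with "p" (0 to 1); they miss things now and then, are a little off and sometimes report something else, mostly with a low value. They report only what shows in the picture. A call takes as long as a camera call. They do not tell look-alikes from the thing itself.
- robot.spot_in(name, camera): "centre" ([x, y, z] in m, in world coordinates, good to about 4 mm: the middle of the surface that is visible of it).
- robot.masks_of(name, camera): "mask" (384x512 bool, what is visible of it).
- robot.place_of(name, camera): "centre" ([x, y, z] in m, in world coordinates, good to about 4 mm: a listed point, or the origin of a listed thing).
The state is a dict: "clock": time; "joint_pos": joint angles; "qvel": joint speeds; "effort": joint torques, N m; "position": TCP position; "orientation": TCP orientation; "force": force on the tool from outside, world axes, zero at the start; "wrist_torque": the same for the moment, N m; "gripper_width": finger opening in m.
Only numpy, scipy, OpenCV 4.12 (cv2) and the standard library are available. Lean on these libraries where they do the work, as an engineer would, in place of code of your own. Each camera call takes 0.05 s, during which the arm holds its last target. There are 200 camera calls.

## Working session

There is one attempt and no reset: what is moved stays moved. The work goes in short steps, Python scripts to look and compute and a shell command to move; the robot and the scene stay as the last step left them, time stands still between calls to the robot, and variables do not carry over. Pictures are saved under pics/ and viewed, about 8 in all and at most 12, crops included, and the job is handed in when it is done.

```bash
mkdir -p pics
python3 - <<'E'
from workcell import robot
import cv2,numpy as np
s=robot.get_state();print(s['clock'],s['position'],s['orientation'],s['gripper_width'])
for c in['scene','side']:
    im=robot.snapshot(c);cv2.imwrite(f'pics/{c}0.png',im[:,:,::-1])
    k=robot.get_calibration(c);print(c,k)
    for n in['feeder','hopper_lip','tab_right','tab_left','tongue','tray_right','tray_left','ball0','chisel','mallet','jar','blank']:
        print(n,[(np.round(d['centre'],3).tolist(),round(d['p'],2)) for d in robot.place_of(n,c)[:3]])
a=cv2.imread('pics/scene0.png');b=cv2.imread('pics/side0.png')
E
```

```text
0.0 [ 0.26716527 -0.56475423  0.21407155] [-5.47579232e-04  9.75698744e-01  2.19115622e-01 -7.34261052e-05] 0.09481328272683988
scene {'fov_y': 51.30361244256532, 'cx': 256.670477682514, 'cy': 181.7795904040519, 'xyz': array([ 1.09259778, -0.20214535,  1.06156321]), 'orientation': array([-0.22420447,  0.82050912,  0.50658214, -0.14096695])}
feeder [([0.607, 0.125, 0.002], 0.65)]
hopper_lip [([0.631, 0.121, 0.152], 0.82), ([0.693, 0.103, 0.178], 0.64)]
tab_right [([0.509, 0.08, 0.122], 0.96), ([0.679, -0.094, -0.0], 0.34)]
tab_left [([0.554, 0.227, 0.082], 0.68)]
tongue [([0.622, 0.039, 0.231], 0.9), ([0.541, -0.097, 0.018], 0.16)]
tray_right [([0.544, -0.097, 0.016], 0.79)]
tray_left [([0.676, 0.351, 0.016], 0.93), ([0.542, -0.097, 0.016], 0.59)]
ball0 [([0.789, -0.025, 0.02], 0.68), ([0.662, 0.111, 0.171], 0.55), ([0.697, 0.105, 0.18], 0.44)]
chisel [([0.392, -0.036, -0.004], 0.89)]
mallet [([0.487, 0.361, 0.001], 0.78), ([0.388, -0.037, -0.001], 0.48)]
jar [([0.771, 0.227, 0.0], 0.63)]
blank [([0.678, -0.094, 0.001], 0.92), ([0.386, -0.036, -0.004], 0.45)]
side {'fov_y': 55.990313400764464, 'cx': 249.64476157138228, 'cy': 187.3555961366235, 'xyz': array([0.42186361, 0.69637361, 0.83975319]), 'orientation': array([ 0.05184055, -0.12379253,  0.91604767, -0.37794792])}
feeder [([0.609, 0.128, -0.001], 0.6)]
hopper_lip [([0.628, 0.121, 0.152], 0.67)]
tab_right [([0.513, 0.08, 0.12], 0.6)]
tab_left []
tongue [([0.62, 0.043, 0.229], 0.95), ([0.552, 0.227, 0.078], 0.18)]
tray_right [([0.535, -0.097, 0.017], 0.62), ([0.62, 0.04, 0.228], 0.44)]
tray_left [([0.679, 0.354, 0.012], 0.73)]
ball0 [([0.725, 0.095, 0.187], 0.59), ([0.841, 0.068, 0.017], 0.54), ([0.66, 0.11, 0.175], 0.45)]
chisel [([0.386, -0.038, -0.003], 0.88)]
mallet [([0.485, 0.363, -0.001], 0.81)]
jar [([0.772, 0.222, -0.001], 0.65)]
blank [([0.677, -0.099, 0.0], 0.65)]
```

View pics/scene0.png

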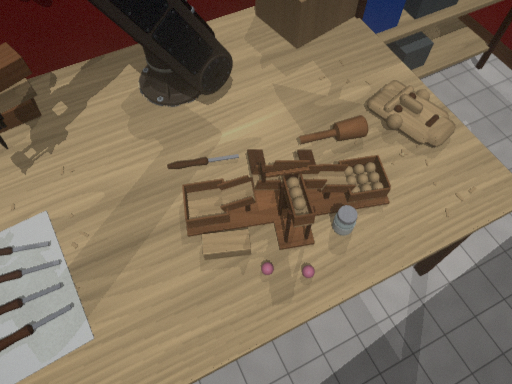

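View pics/side0.png

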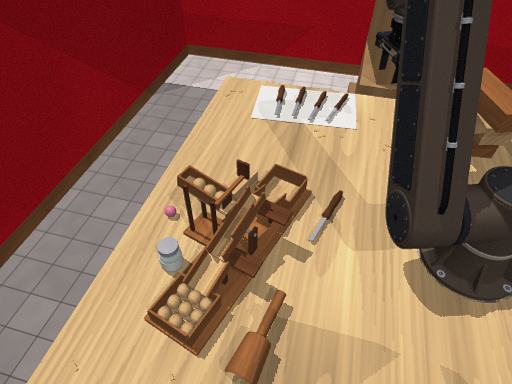

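The feeder is at about (0.608, 0.127) with a yaw of about -0.296. In the scene picture the raised right tab is near (257,160), the tongue near (282,188) and the empty tray near (206,200). The pink balls are decoys. I'll shut the fingers and move above the right tab, with the jaw axis along the feeder's y.

```bash
python3 -m jog '[0,0,-0.35,170,320,0,0, 0,0,-0.35,170,320,0,0, 0,0,-0.35,170,320,0,0, 0,0,-0.35,170,320,0,0, 0,0,-0.35,170,320,0,0, 0,0,-0.35,170,320,0,0, 0,0,-0.35,170,320,0,0, 0,0,-0.35,170,320,0,0, 0,0,-0.738,237,642,0,0, 0,0,-0.738,237,642,0,0, 0,0,-0.738,237,642,0,0, 0,0,-0.738,237,642,0,0, 0,0,-0.738,237,642,0,0, 0,0,-0.738,237,642,0,0, 0,0,-0.738,237,642,0,0, 0,0,-0.738,237,642,0,0, 0,0,-0.738,237,642,-20,0, 0,0,-0.738,237,642,-40,0, 0,0,-0.738,237,642,-40,0, 0,0,-0.738,237,642,-40,0]'
python3 - <<'E'
from workcell import robot
import cv2,numpy as np
from scipy.spatial.transform import Rotation as R
s=robot.get_state();print(s['clock'],s['position'],s['force'],s['joint_pos'],s['gripper_width'])
o=s['orientation'];print(R.from_quat(o[[1,2,3,0]]).as_matrix().round(3))
for c in['scene','wrist']:
    im=robot.snapshot(c);cv2.imwrite(f'pics/{c}1.png',im[:,:,::-1])
    for n in['tab_right','tongue']:
        print(c,n,[(np.round(d['centre'],3).tolist(),round(d['p'],2)) for d in robot.place_of(n,c)[:2]])
a=cv2.imread('pics/scene1.png')[100:270,170:400];a=cv2.resize(a,None,fx=1.75,fy=1.75)
b=cv2.resize(cv2.imread('pics/wrist1.png'),(396,297))
cv2.imwrite('pics/v1.png',np.hstack([a[:297,:],b]))
E
```

```text
clock: 3.3
position: [0.5045, 0.0762, 0.175]
orientation: [0.0, 0.989, -0.148, -0.0]
force: [-0.4, -1.2, -0.7]
gripper_width: 0.0003
3.3 [0.50445102 0.07624841 0.17500371] [-0.40122174 -1.23356391 -0.66383973] [ 2.05912150e-02  3.78332101e-01  1.88341618e+00 -2.58980305e-04
  8.80210183e-01  1.88852691e+00] 0.0003120137878356127
[[ 0.956 -0.293 -0.   ]
 [-0.293 -0.956 -0.   ]
 [-0.     0.    -1.   ]]
scene tab_right [([0.505, 0.078, 0.122], 0.6)]
scene tongue [([0.618, 0.04, 0.232], 0.65)]
wrist tab_right [([0.513, 0.078, 0.121], 0.69)]
wrist tongue []
```

View pics/v1.png

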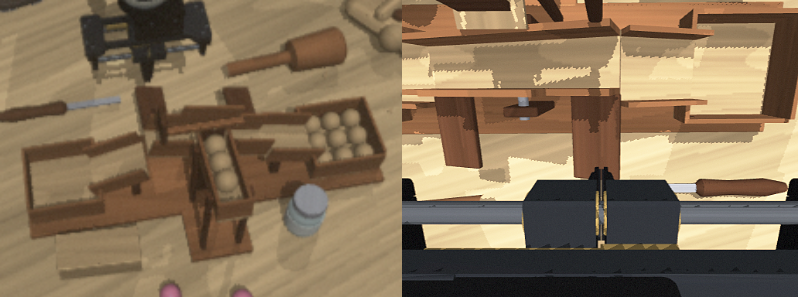

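The wrist view shows the shut fingertips over the right tab's near end, at about (600,175) with the tab at (597,135). Next I press down.

```bash
python3 -m jog '[0,0,0,0,0,-25,0, 0,0,0,0,0,-45,0, 0,0,0,0,0,-50,0, 0,0,0,0,0,-54,0, 0,0,0,0,0,-58,0, 0,0,0,0,0,-62,0, 0,0,0,0,0,-66,0, 0,0,0,0,0,-70,0, 0,0,0,0,0,-74,0, 0,0,0,0,0,-78,0, 0,0,0,0,0,-81,0, 0,0,0,0,0,-84,0, 0,0,0,0,0,-86,0, 0,0,0,0,0,-88,0, 0,0,0,0,0,-88,0, 0,0,0,0,0,-88,0]'
python3 -m jog '[0,0,0,0,0,-1,0, 0,0,0,0,0,-2,0, 0,0,0,0,0,-3,0,0,0,0,0,0,-3,0]'
```

```text
clock: 5.2
position: [0.5042, 0.0771, 0.0866]
orientation: [-0.0, 0.989, -0.148, -0.0]
force: [-0.4, -0.1, -0.3]
gripper_width: 0.0003
clock: 5.6
position: [0.5043, 0.077, 0.0836]
orientation: [0.0, 0.989, -0.148, -0.0]
force: [0.0, -0.3, 0.0]
gripper_width: 0.0008
```

```bash
python3 - <<'E'
from workcell import robot
import numpy as np
for c in['scene','side']:
    robot.snapshot(c)
    for n in['tab_right','tab_left']:
        print(c,n,[(np.round(d['centre'],3).tolist(),round(d['p'],2)) for d in robot.place_of(n,c)[:2]])
E
python3 -m jog '[0,0,0,0,0,-1,0, 0,0,0,0,0,-2,0]'
python3 -m jog '[0,0,0,0,0,-1,0, 0,0,0,0,0,-2,0]'
```

```text
scene tab_right [([0.506, 0.076, 0.082], 0.65)]
scene tab_left [([0.555, 0.225, 0.117], 0.83)]
side tab_right [([0.507, 0.077, 0.084], 0.96)]
side tab_left [([0.555, 0.22, 0.118], 0.97)]
clock: 6.1
position: [0.5043, 0.0771, 0.0817]
orientation: [-0.0, 0.989, -0.148, 0.0]
force: [0.1, 2.2, 7.0]
gripper_width: 0.0006
clock: 6.3
position: [0.5045, 0.0771, 0.0811]
orientation: [-0.0, 0.989, -0.148, 0.001]
force: [-9.1, 0.3, 35.4]
gripper_width: 0.0005
```

The gate is on its stop: force rose sharply to 35 N, and both tabs read heights of about 82 and 118 mm. Next I lift off and move to the tongue's right side.

```bash
python3 -m jog '[0,0,0,0,0,10,0, 0,0,0,0,0,50,0, 0,0,0,0,0,100,0, 0,0,0,0,0,150,0, 0,0,0,0,0,200,0, 0,0,0,40,-50,220,0, 0,0,0,98,-93,220,0, 0,0,0,98,-93,220,0, 0,0,0,98,-93,220,0, 0,0,0,98,-93,180,0, 0,0,0,98,-93,140,0, 0,0,0,98,-93,138,0, 0,0,0,98,-93,138,0]'
python3 - <<'E'
from workcell import robot
import cv2,numpy as np
v=[]
for c in['scene','side','wrist']:
    im=robot.snapshot(c);
    v.append(im[:,:,::-1])
    for n in['tab_right','tab_left','tongue']:
        print(c,n,[(np.round(d['centre'],3).tolist(),round(d['p'],2)) for d in robot.place_of(n,c)[:2]])
a=cv2.resize(v[1][120:300,150:350],(400,360));b=cv2.resize(v[2],(400,300));b=np.vstack([b,np.zeros((60,400,3),np.uint8)])
cv2.imwrite('pics/v2.png',np.hstack([a,b]))
E
```

```text
clock: 7.6
position: [0.6022, -0.0158, 0.2181]
orientation: [0.0, 0.989, -0.147, -0.001]
force: [-0.1, 0.3, 0.4]
gripper_width: 0.0002
scene tab_right [([0.506, 0.074, 0.084], 0.66), ([0.553, 0.222, 0.119], 0.17)]
scene tab_left [([0.553, 0.225, 0.119], 0.72), ([0.622, 0.038, 0.23], 0.59)]
scene tongue []
side tab_right [([0.507, 0.078, 0.079], 0.93)]
side tab_left [([0.551, 0.222, 0.12], 0.68)]
side tongue [([0.621, 0.041, 0.229], 0.82)]
wrist tab_right []
wrist tab_left []
wrist tongue [([0.621, 0.045, 0.23], 0.73)]
```

View pics/v2.png

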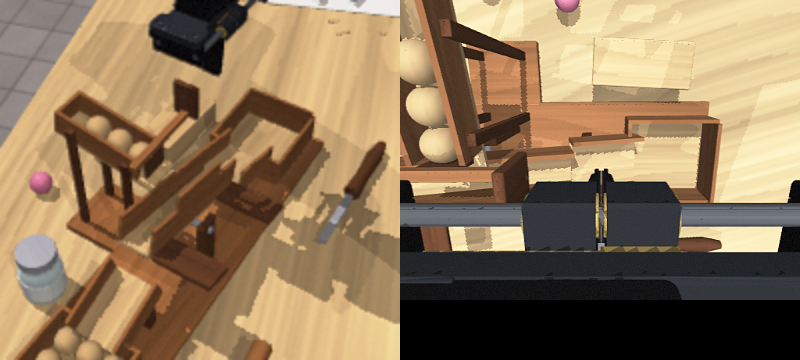

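The gate is right end down, and the fingertip at (600,175) stands clear to the right of the tongue at (510,180). I push along the feeder's +y, direction (0.292, 0.956).

```bash
python3 -m jog '[0,0,0,5.8,19.1,0,0, 0,0,0,11.7,38.3,0,0, 0,0,0,13.7,45,0,0, 0,0,0,15.8,51.6,0,0, 0,0,0,17.8,58.3,0,0, 0,0,0,19.9,65,0,0, 0,0,0,21.9,71.7,0,0, 0,0,0,23.9,78.4,0,0, 0,0,0,25.7,84.2,0,0, 0,0,0,26.9,88,0,0, 0,0,0,27.7,90.9,0,0, 0,0,0,27.7,90.9,0,0]'
python3 -m jog '[0,0,0,0.4,1.4,0,0, 0,0,0,0.6,1.9,0,0]'
python3 -m jog '[0,0,0,0.4,1.4,0,0, 0,0,0,0.6,1.9,0,0]'
python3 - <<'E'
from workcell import robot
import numpy as np
for c in['scene','side','wrist']:
    robot.snapshot(c)
    for n in['tongue','ball0']:
        print(c,n,[(np.round(d['centre'],3).tolist(),round(d['p'],2)) for d in robot.place_of(n,c)[:6]])
E
```

```text
clock: 9.4
position: [0.6302, 0.0753, 0.2177]
orientation: [-0.0, 0.989, -0.147, 0.0]
force: [-0.4, -0.2, 0.1]
gripper_width: 0.0004
clock: 9.6
position: [0.6306, 0.0767, 0.2177]
orientation: [0.0, 0.989, -0.148, 0.0]
force: [-0.8, -1.0, -0.4]
gripper_width: 0.0003
clock: 9.8
position: [0.6312, 0.0787, 0.2177]
orientation: [0.0, 0.989, -0.148, 0.0]
force: [-0.8, -0.3, -0.7]
gripper_width: -0.0001
scene tongue [([0.634, 0.088, 0.231], 0.78)]
scene ball0 [([0.553, -0.061, 0.05], 0.66), ([0.787, -0.028, 0.02], 0.62), ([0.585, 0.055, 0.094], 0.57), ([0.606, 0.121, 0.118], 0.51), ([0.842, 0.069, 0.019], 0.49)]
side tongue [([0.636, 0.089, 0.228], 0.91)]
side ball0 [([0.566, -0.025, 0.065], 0.51), ([0.53, -0.135, 0.033], 0.48), ([0.844, 0.067, 0.018], 0.44), ([0.592, 0.072, 0.102], 0.4)]
wrist tongue [([0.632, 0.09, 0.231], 0.64), ([0.677, -0.099, 0.001], 0.18)]
wrist ball0 [([0.568, -0.014, 0.068], 0.87), ([0.53, -0.135, 0.034], 0.74), ([0.545, -0.1, 0.038], 0.74)]
```

Tongue travel is about 50 mm and the balls are rolling down the right side. I push gently on until the stop shows, then retreat.

```bash
python3 -m jog '[0,0,0,0.3,1,0,0, 0,0,0,0.6,1.9,0,0]'
python3 -m jog '[0,0,0,0.3,1,0,0, 0,0,0,0.4,1.4,0,0]'
```

```text
clock: 10.45
position: [0.6316, 0.0803, 0.2177]
orientation: [0.0, 0.989, -0.148, -0.0]
force: [-2.5, -7.4, 1.5]
gripper_width: 0.0006
clock: 10.65
position: [0.6317, 0.0803, 0.2177]
orientation: [0.002, 0.989, -0.148, -0.0]
force: [-4.4, -14.1, 3.8]
gripper_width: 0.0004
```

The shutter is on its stop. I retreat to the right and up, then look.

```bash
python3 -m jog '[0,0,0,-4,-12,0,0, 0,0,0,-12,-38,0,0, 0,0,0,-12,-38,50,0, 0,0,0,-40,-60,100,0, 0,0,0,-80,-90,130,0, 0,0,0,-120,-120,130,0, 0,0,0,-120,-150,130,0, 0,0,0,-120,-200,130,0, 0,0,0,-120,-250,130,0, 0,0,0,-120,-250,130,0, 0,0,0,-120,-250,130,0, 0,0,0,-120,-250,130,0, 0,0,0,-120,-250,130,0, 0,0,0,-120,-250,130,0]'
python3 - <<'E'
from workcell import robot
import cv2,numpy as np
v=[]
for c in['scene','side']:
  for k in range(2):
    im=robot.snapshot(c)
    print(c,'ball0',[(np.round(d['centre'],3).tolist(),round(d['p'],2)) for d in robot.place_of('ball0',c)[:6]])
  v.append(im[:,:,::-1])
  for n in['tab_right','tab_left','tongue','chisel','mallet','jar','blank']:
        print(c,n,[(np.round(d['centre'],3).tolist(),round(d['p'],2)) for d in robot.place_of(n,c)[:1]])
a=cv2.resize(v[1][120:300,150:350],(400,360));b=cv2.resize(v[0][110:290,170:370],(400,360))
cv2.imwrite('pics/v3.png',np.hstack([a,b]))
E
```

```text
clock: 12.05
position: [0.5123, -0.1669, 0.3478]
orientation: [0.0, 0.989, -0.147, 0.0]
force: [-0.6, 0.2, 0.3]
gripper_width: 0.0007
scene ball0 [([0.84, 0.066, 0.018], 0.66), ([0.53, -0.136, 0.032], 0.52), ([0.788, -0.027, 0.019], 0.48), ([0.542, -0.098, 0.033], 0.45), ([0.546, -0.068, 0.036], 0.42), ([0.637, 0.085, 0.231], 0.32)]
scene ball0 [([0.548, -0.068, 0.037], 0.61), ([0.531, -0.135, 0.028], 0.59), ([0.79, -0.028, 0.019], 0.56), ([0.839, 0.069, 0.02], 0.55), ([0.543, -0.101, 0.032], 0.43)]
scene tab_right [([0.507, 0.074, 0.08], 0.81)]
scene tab_left [([0.553, 0.223, 0.119], 0.93)]
scene tongue [([0.636, 0.089, 0.232], 0.78)]
scene chisel [([0.389, -0.037, -0.002], 0.73)]
scene mallet [([0.488, 0.359, 0.0], 0.59)]
scene jar [([0.769, 0.228, 0.003], 0.79)]
scene blank [([0.68, -0.094, 0.004], 0.79)]
side ball0 [([0.531, -0.138, 0.034], 0.49), ([0.548, -0.063, 0.036], 0.48), ([0.841, 0.066, 0.019], 0.46), ([0.54, -0.1, 0.033], 0.39)]
side ball0 [([0.548, -0.065, 0.035], 0.63), ([0.844, 0.068, 0.016], 0.58), ([0.543, -0.101, 0.032], 0.5), ([0.534, -0.138, 0.035], 0.48), ([0.677, 0.352, 0.013], 0.23)]
side tab_right [([0.508, 0.076, 0.081], 0.83)]
side tab_left [([0.55, 0.22, 0.119], 0.89)]
side tongue [([0.636, 0.09, 0.23], 0.92)]
side chisel [([0.388, -0.037, 0.002], 0.86)]
side mallet [([0.487, 0.362, -0.0], 0.58)]
side jar [([0.773, 0.224, -0.001], 0.97)]
side blank [([0.678, -0.1, 0.001], 0.88)]
```

View pics/v3.png

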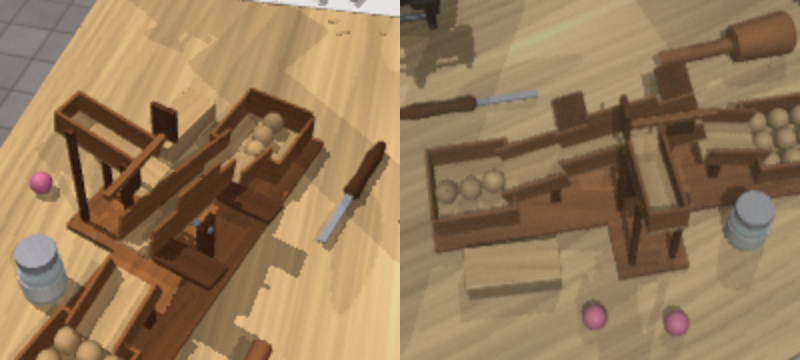

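The hopper is empty. All three balls lie in the right tray, near (447,190), (470,186) and (493,181) in the right half of the picture. They are within ±40 mm of the tray's centre along y. I let them settle a second more and hand in.

```bash
python3 -m jog '[0,0,0,0,0,0,0,0,0,0,0,0,0,0,0,0,0,0,0,0,0,0,0,0,0,0,0,0,0,0,0,0,0,0,0,0,0,0,0,0,0,0,0,0,0,0,0,0,0,0,0,0,0,0,0,0,0,0,0,0,0,0,0,0,0,0,0,0,0,0]'
python3 - <<'E'
from workcell import robot
import numpy as np
robot.snapshot('side')
print([(np.round(d['centre'],3).tolist(),round(d['p'],2)) for d in robot.place_of('ball0','side')[:6]])
robot.job_done()
E
```

```text
clock: 14.15
position: [0.5121, -0.168, 0.3476]
orientation: [0.0, 0.989, -0.148, -0.0]
force: [0.0, 0.1, 0.1]
gripper_width: 0.0006
[([0.549, -0.064, 0.036], 0.64), ([0.544, -0.104, 0.033], 0.57), ([0.842, 0.068, 0.017], 0.55), ([0.532, -0.136, 0.034], 0.53)]
the job is handed in; nothing more can be done
```

The job is done and handed in at about 14 s. I pressed the right tab down to its stop with the shut fingertips. Then I pushed the tongue about 50 mm to the left, also to its stop, and backed the arm away.

**Balls:** all three lie in a row in the right tray, within about 40 mm of its centre. Over the last 2 s their measured positions agreed to within about 4 mm, the detector's own error.

**Gate and shutter:** the right tab reads about 81 mm high and the left about 119 mm, so the gate is right end down. The tongue stayed at the open position.

**Bystanders:** the chisel, mallet, jar and blank read where they started, to within a few millimetres.

**Forces:** the gate stop took 35 N at the wrist and the shutter stop about 15 N. At the end the force reading was close to zero.

No check failed or disagreed. The detector also picked up the two pink decoy balls, which I ignored.

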